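# Gauge two spacer sleeves on a leaning pin and sort them

### The job

Check the two aluminium spacer sleeves on the leaning gauge pin, one at a time: slide the sleeve squarely along the pin, without forcing it, until it is fully home on the flange or the pin's taper firmly stops it, and put it where it belongs before you touch the other. Stand the sleeve that goes home upright on the narrow raised ledge, and put the one that does not into the black tray. Leave the other things on the bench as they are.

Things in the scene. Friction and masses are not known exactly. Their poses are not given: they have to be found in the camera images.
- sleeve_1: plain aluminium spacer sleeve (tube open at both ends) standing on the bench, outside diameter 26 mm, length 50 mm. Outside, both sleeves are the same; one has a bore of 17.5 mm and the other of 11 mm, and the trial on the pin tells which. Origin: centre of its lower end; z runs along its axis.
- sleeve_2: plain aluminium spacer sleeve (tube open at both ends) standing on the bench, outside diameter 26 mm, length 50 mm. Outside, both sleeves are the same; one has a bore of 17.5 mm and the other of 11 mm, and the trial on the pin tells which. Origin: centre of its lower end; z runs along its axis.
- sleeve_1_mid (a point): middle of sleeve_1 on its axis, 25 mm from either end
- sleeve_2_mid (a point): middle of sleeve_2 on its axis, 25 mm from either end
- pin: steel gauge pin, 0.42 rad off vertical, 40 mm long: diameter 14 mm for 28 mm, then tapering to 6 mm at the tip. Origin: foot of the pin on its axis, 50 mm above the bench, on the face of the flange (diameter 34, 6 mm thick) where a fitting sleeve comes to rest. z runs up along the pin, y is level. The taper stops the 11 mm bore about 32 mm above the flange.
- gauge: fixed steel stand that carries the pin: base plate 110 by 76 by 12 mm, and above it a tilted plate 84 mm (along the slope) by 64 mm (y), square to the pin, with its low edge to +x and its high edge about 62 mm above the bench. Origin: centre of the underside; the pin's tip leans to its +x side, away from the robot.
- ledge: narrow raised aluminium ledge for sleeves that fit: level top 36 mm wide (x), 130 mm long (y), 60 mm above the bench; foot 60 mm wide. Origin: centre of its underside.
- tray: shallow black plastic open tray for sleeves that do not fit: 130 mm (x) by 150 mm (y) outside, rim 20 mm high, walls and floor 4 mm thick. Origin: centre of its underside.
- flux_bottle: bystander, not to be disturbed: small clear plastic bottle with a cap, diameter 28, height 68 mm. Origin: centre of its underside
- solder_spool: bystander, not to be disturbed: grey plastic spool standing on end, diameter 44, height 38 mm. Origin: centre of its underside
- screwdriver: bystander, not to be disturbed: black-handled screwdriver lying on the bench, length 160 mm. Origin: middle of the tool on its underside; x along it
- tweezers: bystander, not to be disturbed: steel tweezers lying at the back, length 128, thickness 8 mm. Origin: middle of the tool on its underside; x along it
- tip_cleaner: bystander, not to be disturbed: dark steel pot with brass wool, diameter 60, height 55 mm. Origin: centre of its underside
Things that resemble listed ones, but are neither listed nor needed, are in the scene too. Leave any pink look-alike of the sleeve_1 alone. Leave any orange look-alike of the gauge alone.

How it is judged:
On the way, in this order (a step that is already met when the one before it is completed fails the run):
1. the first sleeve is tried squarely on the pin (fully home on the flange, or pressed on the taper that stops it) while the other still stands untouched ((((x of sleeve_2_mid in the frame of pin between -0.0035 and 0.0035 m and y of sleeve_2_mid in the frame of pin between -0.0035 and 0.0035 m and z of sleeve_2_mid in the frame of pin between 0.022 and 0.029 m and angle between the z axis of sleeve_2 and the z axis of pin, either way round below 0.15 rad) and distance of sleeve_1_mid from where it was at the start of the episode below 0.025 m) or ((x of sleeve_1_mid in the frame of pin between -0.005 and 0.005 m and y of sleeve_1_mid in the frame of pin between -0.005 and 0.005 m and z of sleeve_1_mid in the frame of pin between 0.048 and 0.066 m and angle between the z axis of sleeve_1 and the z axis of pin, either way round below 0.15 rad and contact force between sleeve_1 and pin above 1 N) and distance of sleeve_2_mid from where it was at the start of the episode below 0.025 m))), for 0.1 s.
2. that sleeve is put where it belongs (fits: standing on the ledge; does not fit: in the tray) while the other still stands untouched ((((x of sleeve_2_mid in the frame of ledge between -0.018 and 0.018 m and y of sleeve_2_mid in the frame of ledge between -0.065 and 0.065 m and z of sleeve_2_mid in the frame of ledge between 0.081 and 0.089 m and angle between the z axis of sleeve_2 and the z axis of ledge, either way round below 0.12 rad and linear speed of sleeve_2 below 0.02 m/s) and distance of sleeve_1_mid from where it was at the start of the episode below 0.025 m) or ((x of sleeve_1_mid in the frame of tray between -0.06 and 0.06 m and y of sleeve_1_mid in the frame of tray between -0.07 and 0.07 m and z of sleeve_1_mid in the frame of tray between 0.005 and 0.04 m and linear speed of sleeve_1 below 0.02 m/s) and distance of sleeve_2_mid from where it was at the start of the episode below 0.025 m))), for 0.2 s.
3. the second sleeve is tried squarely on the pin in the same way ((((x of sleeve_1_mid in the frame of tray between -0.06 and 0.06 m and y of sleeve_1_mid in the frame of tray between -0.07 and 0.07 m and z of sleeve_1_mid in the frame of tray between 0.005 and 0.04 m and linear speed of sleeve_1 below 0.02 m/s) and (x of sleeve_2_mid in the frame of pin between -0.0035 and 0.0035 m and y of sleeve_2_mid in the frame of pin between -0.0035 and 0.0035 m and z of sleeve_2_mid in the frame of pin between 0.022 and 0.029 m and angle between the z axis of sleeve_2 and the z axis of pin, either way round below 0.15 rad)) or ((x of sleeve_2_mid in the frame of ledge between -0.018 and 0.018 m and y of sleeve_2_mid in the frame of ledge between -0.065 and 0.065 m and z of sleeve_2_mid in the frame of ledge between 0.081 and 0.089 m and angle between the z axis of sleeve_2 and the z axis of ledge, either way round below 0.12 rad and linear speed of sleeve_2 below 0.02 m/s) and (x of sleeve_1_mid in the frame of pin between -0.005 and 0.005 m and y of sleeve_1_mid in the frame of pin between -0.005 and 0.005 m and z of sleeve_1_mid in the frame of pin between 0.048 and 0.066 m and angle between the z axis of sleeve_1 and the z axis of pin, either way round below 0.15 rad and contact force between sleeve_1 and pin above 1 N)))), for 0.1 s.
At the end, for the whole second after the job is handed in: The sleeve that fits stands upright (within 7 degrees) and at rest on top of the ledge; the sleeve that does not fit is at rest inside the tray, standing or lying on its floor. In the trial, home means foot within 4 mm of the flange, in line with the pin within 8 degrees (x of sleeve_2_mid in the frame of ledge between -0.018 and 0.018 m and y of sleeve_2_mid in the frame of ledge between -0.065 and 0.065 m and z of sleeve_2_mid in the frame of ledge between 0.081 and 0.089 m and angle between the z axis of sleeve_2 and the z axis of ledge, either way round below 0.12 rad and linear speed of each of sleeve_2, sleeve_1 below 0.02 m/s and x of sleeve_1_mid in the frame of tray between -0.06 and 0.06 m and y of sleeve_1_mid in the frame of tray between -0.07 and 0.07 m and z of sleeve_1_mid in the frame of tray between 0.005 and 0.04 m); the robot touches nothing.
It fails at once if a sleeve is forced onto the pin with more than 45 N (contact force between any of sleeve_2, sleeve_1 and pin above 45 N).
It fails at once if a bystander is pushed more than 30 mm (distance of any of flux_bottle, solder_spool, screwdriver, tweezers, tip_cleaner from where it was at the start of the episode above 0.03 m).
It fails at once if the bottle, spool or pot is knocked over (angle between any of flux_bottle, solder_spool, tip_cleaner's own z axis and vertical above 0.6 rad).
It also fails if it takes over 66 s, if anything falls off the work surface, if the arm or the gripper's body presses on something with over 40 N, if the wrist force passes 120 N, or if a joint passes its speed limit or range.

### The arm

A 7-joint arm with a two-finger parallel gripper is mounted at the origin on the work surface. World frame = base frame: x ahead of the robot, y to its left, z up, the work surface at z = 0. Lengths are in m, angles in rad, forces in N, time in s.
With the tool pointing down it reaches from about 0.4 to 0.85 m from the base axis. Payload 10.4 kg.
Tool frame: the origin (TCP) lies between the finger pads; the fingertips stand 25 mm ahead of it and the grasp point (between the pads) lies 6 mm ahead of it; z points along the fingers, y is the line along which they close (so a half turn about z gives the same grasp; the last joint's range is limited). The gripper opens to 87 mm and grips with 3 to 60 N. Pads are 19 mm wide; open, the fingers measure 117 mm over their backs; the gripper's body (75 mm by 190 mm) begins 51 mm behind the grasp point.
Start: joints at [-1.219, 0.332, -0.065, 1.46, 0.022, 1.35, -0.088], TCP at [0.229, 0.582, 0.248] pointing down, gripper open.
Joint ranges: [-2.6, 2.6], [-0.5, 2.12], [-1.47, 1.34], [0.16, 2.42], [-1.27, 4.41], [0.06, 2.06], [-2.6, 2.6]. Speed limits (rad/s): [2.22, 2.22, 2.79, 2.79, 3.14, 3.14, 3.14].

### API

Orientations are given as a rotation vector (axis times angle).
In Python, from bench import manip gives the robot as it stands.
- The arm moves only by the shell command python3 -m handwheel 'ROWS'. ROWS is JSON, one flat list of numbers, 7 for each row, row after row: the shift along the tool's x, y, z as a fraction of full scale, then the turn, a rotation vector about the tool's x, y, z as a fraction of full scale, then the opening, from -1 (shut) to 1 (fully open). In form: [dx, dy, dz, rx, ry, rz, fingers, dx, dy, dz, rx, ry, rz, fingers, ...]. A call has 1 to 5 rows; each row shifts and turns the commanded pose from where the row before left it, along the tool's axes as they then stand; what a row does not reach is not made up. Full scale, the value 1, is 100 mm for a shift and 0.1 rad for a turn. A row lasts 1/10 s, in which the tool goes at most 50 mm and 8.59 degrees, less where a joint would pass 70% of its speed; a pose out of reach is approached as far as the arm can. A call with a number of a shift or a turn outside -1 to 1 is refused whole. A call with a gripper value outside its range is refused whole. The fingers move at their own pace and stop on an object; the grip force is fixed at half the most. Time passes only in rows, so rows that do not move let the fingers close. It gives the time, the measured TCP pose, the force, the opening and the grip force at its end, in the units of the state.
- manip.get_obs(): the state, without advancing time (a new reading comes with each control period).
- manip.camera(name): name is "scene" or "top" or "wrist"; returns a dict with "pixels" (420x560x3 uint8, red, green, blue), "range_z" (420x560 float32, m along the optical axis (not along the pixel's ray), 0 where there is no reading), "mtx" (3x3 intrinsics, pixels), "k1" (the pictures are not rectified: a ray, as slopes to the right and down, at radius r is drawn at 1 + k1 r^2 times it, then the intrinsics apply), "R" (3x3) and "t" (3): a world point X has camera coordinates R X + t. Camera axes: x right, y down, z forward; pixel columns grow to the right and rows downward; lengths in m; the calibration is good to about 2 mm. A picture is of the moment at which its call begins.
- manip.finish_job(): hands the job in; it is judged then, once.
Trained networks look in a picture, given as the dict that the camera call returned (one of the last four; its "shot" number tells which), for a name from the list of things; names that differ only in an ending like _2 or _b are one class to them, and where a whole thing is asked for, a point or a joint stands for the part that bears it (a point fixed in the world has none). Each returns a list of dicts, best first, with "confidence" (0 to 1); they miss things now and then, are a little off and sometimes report something else, mostly with a low value. They report only what shows in the picture. A call takes as long as a camera call. They do not tell look-alikes from the thing itself.
- manip.recognise(picture, label): "at" ([row, column] in pixels, amid what is visible of it).
- manip.tip_of(picture, label): "at" ([row, column] in pixels: a listed point, or the origin of a listed thing).
The state is a dict: "time_s": time; "qpos": joint angles; "qvel": joint speeds; "tau": joint torques, N m; "ee_pos": TCP position; "ee_rot": TCP orientation; "force": force on the tool from outside, world axes, zero at the start; "wrist_torque": the same for the moment, N m; "gripper_width": finger opening in m; "grasp_force": force on a finger pad.
Only numpy, scipy, OpenCV 4.12 (cv2) and the standard library are available. Lean on these libraries where they do the work, as an engineer would, in place of code of your own. Each camera call takes 0.05 s, during which the arm holds its last target. There are 200 camera calls.

## Working session

There is one attempt and no reset: what is moved stays moved. The work goes in short steps, Python scripts to look and compute and a shell command to move; the robot and the scene stay as the last step left them, time stands still between calls to the robot, and variables do not carry over. Pictures are saved under pics/ and viewed, at most 10 in all, crops included, and the job is handed in when it is done.

```bash
ls; mkdir -p pics; cat > h.py <<'E'
import numpy as np, cv2
from bench import manip
from scipy.spatial.transform import Rotation as Ro
def pts(c):
    h,w=c['range_z'].shape
    v,u=np.mgrid[:h,:w]
    K=c['mtx']; K=np.array(K)
    uv=np.stack([u,v],-1).reshape(-1,1,2).astype(float)
    n=cv2.undistortPoints(uv,K,np.array([c['k1'],0,0,0,0.])).reshape(h,w,2)
    z=np.array(c['range_z'])
    P=np.dstack([n*z[...,None],z])
    W=(P-np.array(c['t']))@np.array(c['R'])
    W[z==0]=np.nan
    return W
def save(c,name,crop=None):
    im=cv2.cvtColor(c['pixels'],cv2.COLOR_RGB2BGR); cv2.imwrite('pics/'+name,im)
E
python3 - <<'E'
from h import *
np.set_printoptions(precision=4,suppress=True)
ims=[]
for n in ['top','scene']:
    c=manip.camera(n); W=pts(c); np.savez(n+'.npz',W=W,p=c['pixels']); save(c,n+'0.png')
    print(n,-np.array(c['R']).T@c['t'])
    for l in ['sleeve_1','pin','gauge','ledge','tray','flux_bottle','solder_spool','screwdriver','tweezers','tip_cleaner']:
        for d in manip.recognise(c,l)[:4]:
            r,k=map(int,d['at']); print(l,round(d['confidence'],2),(r,k),W[r,k])
o=manip.get_obs(); print(o)
E
```

```text
pics
top [ 0.3123 -0.0113  1.2445]
sleeve_1 0.59 (283, 291) [ 0.394  -0.0387  0.049 ]
sleeve_1 0.5 (234, 311) [ 0.5177 -0.073   0.0468]
sleeve_1 0.45 (260, 310) [ 0.4603 -0.0804 -0.0025]
pin 0.58 (126, 228) [0.7673 0.167  0.0499]
pin 0.53 (204, 275) [0.5768 0.0226 0.0661]
gauge 0.79 (216, 268) [0.5464 0.0359 0.0599]
gauge 0.6 (131, 229) [0.7548 0.1627 0.0486]
ledge 0.62 (190, 166) [0.5802 0.293  0.0584]
tray 0.56 (229, 398) [ 0.5657 -0.2932  0.0008]
solder_spool 0.73 (212, 345) [ 0.5844 -0.1509  0.0384]
screwdriver 0.69 (295, 375) [ 0.3919 -0.2441  0.0269]
tweezers 0.8 (136, 283) [ 0.7769  0.0265 -0.0008]
tweezers 0.58 (298, 374) [ 0.3848 -0.2433  0.0215]
tip_cleaner 0.97 (149, 338) [ 0.7438 -0.1174  0.042 ]
scene [ 1.0317 -0.5343  0.7046]
sleeve_1 0.8 (226, 233) [ 0.4638 -0.0885  0.0391]
sleeve_1 0.77 (204, 225) [ 0.3988 -0.0528  0.0414]
sleeve_1 0.61 (243, 254) [ 0.5282 -0.0896  0.0319]
sleeve_1 0.58 (184, 293) [0.4517 0.1176 0.0267]
pin 0.57 (228, 426) [0.7815 0.1522 0.0644]
pin 0.49 (218, 303) [0.5674 0.0198 0.0518]
pin 0.25 (282, 384) [0.7747 0.0249 0.0032]
gauge 0.95 (237, 418)
[... 366 characters left out ...]
0.41 (321, 185) [ 0.5568 -0.2975  0.0045]
tweezers 0.86 (283, 381) [0.7743 0.0135 0.01  ]
tip_cleaner 0.92 (320, 330) [ 0.7664 -0.139   0.0403]
tip_cleaner 0.4 (196, 341) [0.5726 0.1475 0.037 ]
{'time_s': 1.1, 'qpos': array([-1.2186,  0.3322, -0.0647,  1.4601,  0.0216,  1.3499, -0.0885]), 'qvel': array([ 0.002 ,  0.0001,  0.0003,  0.    , -0.0015, -0.0005, -0.0004]), 'tau': array([ -0.0011, -62.3041,   0.0234, -39.0122,  -0.0614,   0.0315,
         0.0001]), 'ee_pos': array([0.2288, 0.5816, 0.2476]), 'ee_rot': array([0.5853, 3.0866, 0.0001]), 'force': array([0.2863, 0.1541, 0.071 ]), 'wrist_torque': array([ 0.0075,  0.0267, -0.0104]), 'grasp_force': 0.0, 'gripper_width': 0.08715928559358138}
```

View both.

View pics/top0.png

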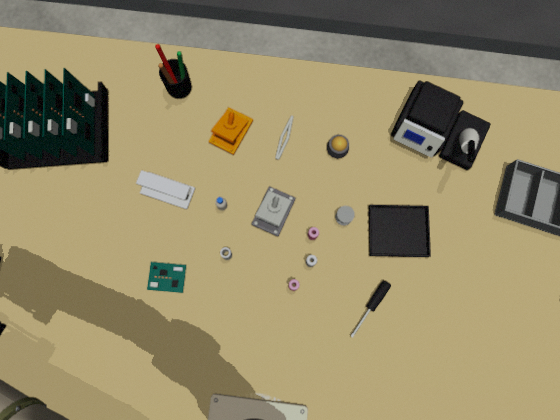

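View pics/scene0.png

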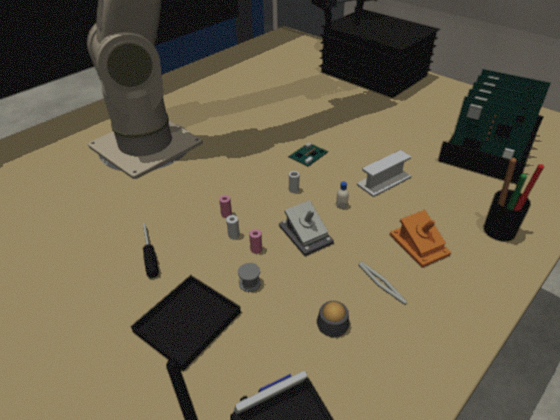

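The top view shows the grey gauge at (210,274), the ledge at (188,165), the tray at (230,398) and aluminium sleeves at (260,311) and (253,226). The pink look-alikes are at (233,313) and (285,293), and the orange one is at (131,230). The scene view agrees.

```bash
python3 - <<'E'
from h import *
np.set_printoptions(precision=4,suppress=True)
for n in ['top','scene']:
    d=np.load(n+'.npz'); W=d['W'].reshape(-1,3); W=W[~np.isnan(W[:,0])]
    print(n,'bench z',np.median(W[(abs(W[:,0]-.5)<.1)&(abs(W[:,1]-.05)<.2)&(W[:,2]<.008),2]))
    for name,x,y in [('A',.46,-.08),('B',.455,.12)]:
        m=(np.hypot(W[:,0]-x,W[:,1]-y)<.035)&(W[:,2]>.044)&(W[:,2]<.056)
        p=W[m]; print(name,len(p),p.min(0),p.max(0),(p.min(0)+p.max(0))/2)
    m=(abs(W[:,0]-.57)<.08)&(abs(W[:,1]-.03)<.08)&(W[:,2]>.022)&(W[:,2]<.07); p=W[m]
    # ransac plane
    rng=np.random.default_rng(0);best=None
    for _ in range(2000):
        a=p[rng.choice(len(p),3,False)]; nn=np.cross(a[1]-a[0],a[2]-a[0]); l=np.linalg.norm(nn)
        if l<1e-6: continue
        nn/=l; 
        if nn[2]<0.8 or nn[2]>.97: continue
        i=abs((p-a[0])@nn)<.002
        if best is None or i.sum()>best.sum(): best=i
    q=p[best]; c=q.mean(0); nn=np.linalg.svd(q-c)[2][2]; nn*=np.sign(nn[2])
    print('plane',len(q),c,nn,'tilt',np.arccos(nn[2]),'yaw',np.arctan2(nn[1],nn[0]))
    ex=np.array([nn[0],nn[1],0]);ey=np.cross([0,0,1],ex/np.linalg.norm(ex));ex=np.cross(ey,nn)
    s=(q-c)@np.c_[ex,ey]; print('ext',s.min(0),s.max(0), 'centre',c+np.c_[ex,ey]@((s.min(0)+s.max(0))/2), cv2.minAreaRect(s.astype(np.float32)))
    m=(abs(W[:,0]-.58)<.08)&(abs(W[:,1]-.29)<.1)&(W[:,2]>.053)&(W[:,2]<.067); p=W[m]; print('ledge',len(p),p[:,2].mean(),cv2.minAreaRect(p[:,:2].astype(np.float32)))
    m=(abs(W[:,0]-.565)<.1)&(abs(W[:,1]+.293)<.1)&(W[:,2]>.012)&(W[:,2]<.03); p=W[m]; print('tray',len(p),cv2.minAreaRect(p[:,:2].astype(np.float32)))
c=manip.camera('wrist'); print(c['mtx'],c['k1']); o=manip.get_obs();T=Ro.from_rotvec(o['ee_rot']).as_matrix()
print('cam in tool',T.T@(-np.array(c['R']).T@c['t']-o['ee_pos']));print(np.array(c['R'])@T);print(T)
E
```

```text
top bench z -0.0007221651685951782
A 73 [ 0.4444 -0.0923  0.0445] [ 0.4695 -0.0675  0.0539] [ 0.457  -0.0799  0.0492]
B 52 [0.4361 0.1164 0.0442] [0.4603 0.1407 0.0554] [0.4482 0.1285 0.0498]
plane 414 [0.5702 0.0273 0.0457] [ 0.3928 -0.1132  0.9126] tilt 0.42115251590810654 yaw -0.28052520180027873
ext [-0.039  -0.0305] [0.0473 0.034 ] centre [0.5742 0.0279 0.0441] ((0.0044073909521102905, 0.0015800762921571732), (0.06366010010242462, 0.08641678839921951), 89.06031799316406)
ledge 734 0.059299079770839425 ((0.5926498770713806, 0.30387747287750244), (0.12912265956401825, 0.0371076725423336), 79.3767318725586)
tray 433 ((0.5615984201431274, -0.2928158640861511), (0.1314333826303482, 0.15255635976791382), 5.858781337738037)
scene bench z 0.00027560492687110665
A 93 [ 0.4404 -0.0947  0.044 ] [ 0.4668 -0.0686  0.0531] [ 0.4536 -0.0816  0.0486]
B 57 [0.4341 0.1135 0.0441] [0.4592 0.1385 0.0525] [0.4467 0.126  0.0483]
plane 678 [0.5734 0.0221 0.0435] [ 0.3981 -0.1187  0.9096] tilt 0.42837197249161807 yaw -0.28985449509653827
ext [-0.0445 -0.0306] [0.0403 0.0348] centre [0.5722 0.0246 0.0444] ((-0.0021036677062511444, 0.002069460228085518), (0.08475185930728912, 0.06540478765964508), 0.02980220690369606)
ledge 554 0.059090948859141935 ((0.591289758682251, 0.3026793599128723), (0.1343691349029541, 0.03866926580667496), 78.6912612915039)
tray 1079 ((0.558434784412384, -0.2942584455013275), (0.1327231526374817, 0.1504603922367096), 6.000321865081787)
[[353.216    0.     274.4582]
 [  0.     353.216  208.2293]
 [  0.       0.       1.    ]] -0.09456200442922212
cam in tool [ 0.0733 -0.0012 -0.1361]
[[ 0.0018  1.      0.    ]
 [-0.9644  0.0017 -0.2643]
 [-0.2643  0.0005  0.9644]]
[[-0.9306  0.3661  0.    ]
 [ 0.3661  0.9306  0.0001]
 [ 0.      0.0001 -1.    ]]
```

```bash
cat >> h.py <<'E'
np.set_printoptions(precision=4,suppress=True)
YAW=-0.285
def Rt(tilt,yaw=YAW):
    n=np.array([np.sin(tilt)*np.cos(yaw),np.sin(tilt)*np.sin(yaw),np.cos(tilt)])
    y=np.array([-np.sin(yaw),np.cos(yaw),0]); x=np.cross(y,-n)
    return np.c_[x,y,-n]
def go(p,tilt=0,yaw=YAW):
    """p: grasp point target (6 mm ahead of the TCP)"""
    o=manip.get_obs(); R0=Ro.from_rotvec(o['ee_rot']).as_matrix(); R1=Rt(tilt,yaw)
    d=np.array(p)-R1[:,2]*.006-o['ee_pos']
    print('t',o['time_s'],'pos',o['ee_pos'],'grasp',o['ee_pos']+.006*R0[:,2],'F',o['force'],'w',o['gripper_width'],'q',o['qpos'])
    print('turn',Ro.from_matrix(R0.T@R1).as_rotvec()/.1,'shift in present axes',R0.T@d/.1,'after turn',R1.T@d/.1)
E
python3 -c "
from h import *
go([.4475,.127,.21])"
```

```text
t 1.15 pos [0.2288 0.5816 0.2476] grasp [0.2288 0.5816 0.2416] F [-0.3355 -0.4172 -0.1978] w 0.08695482780459064 q [-1.2186  0.3322 -0.0647  1.4601  0.0216  1.3499 -0.0885]
turn [ 0.0009 -0.0002 -0.8983] shift in present axes [-3.6997 -3.43    0.3154] after turn [-3.3771 -3.7481  0.3158]
```

```bash
python3 -m handwheel '[0,0,0,0,0,-0.9,1, -0.33,-0.37,0,0,0,0,1, -0.33,-0.37,0,0,0,0,1, -0.33,-0.37,0,0,0,0,1, -0.33,-0.37,0,0,0,0,1]'; python3 -m handwheel '[-0.33,-0.37,0,0,0,0,1, -0.33,-0.37,0,0,0,0,1, -0.33,-0.37,0,0,0,0,1, -0.33,-0.37,0,0,0,0,1,-0.33,-0.37,0.1,0,0,0,1]'; python3 -m handwheel '[-0.33,-0.37,0.1,0,0,0,0.3,0,0,0,0,0,0,0.3]'
python3 - <<'E'
from h import *
go([.4475,.127,.21])
c=manip.camera('wrist'); W=pts(c); save(c,'w1.png'); p=W.reshape(-1,3);p=p[~np.isnan(p[:,0])]
print('bench',np.median(p[(p[:,2]<.015),2]))
for z0,z1 in [(.045,.055)]:
    q=p[(np.hypot(p[:,0]-.4475,p[:,1]-.127)<.04)&(p[:,2]>z0)&(p[:,2]<z1)]
    print(len(q),q.min(0),q.max(0),(q.min(0)+q.max(0))/2,q[:,2].mean(),cv2.minEnclosingCircle(q[:,:2].astype(np.float32)))
E
```

```text
time_s: 1.65
ee_pos: [0.3145, 0.4007, 0.2477]
ee_rot: [0.446, 3.11, 0.001]
force: [1.0, 0.3, 0.4]
gripper_width: 0.0871
grasp_force: 0.0
time_s: 2.15
ee_pos: [0.4212, 0.1774, 0.2389]
ee_rot: [0.446, 3.108, 0.004]
force: [1.1, 0.7, -0.7]
gripper_width: 0.0867
grasp_force: 0.0
time_s: 2.35
ee_pos: [0.4428, 0.1283, 0.227]
ee_rot: [0.46, 3.108, -0.002]
force: [0.2, 0.6, 0.1]
gripper_width: 0.0781
grasp_force: 0.0
t 2.35 pos [0.4428 0.1283 0.227 ] grasp [0.4428 0.1283 0.221 ] F [0.2289 0.5552 0.0668] w 0.0780737379643424 q [-0.7005 -0.0322  0.3143  1.9177  0.0119  1.2552  0.8869]
turn [-0.0149  0.0032 -0.0893] shift in present axes [-0.0488  0.0012  0.1105] after turn [-0.0489  0.0006  0.1105]
bench -0.000986104944943539
346 [0.4327 0.1128 0.045 ] [0.4576 0.1382 0.0511] [0.4451 0.1255 0.0481] 0.04859299604826019 ((0.4452926218509674, 0.12559352815151215), 0.012914357706904411)
```

View pics/w1.png

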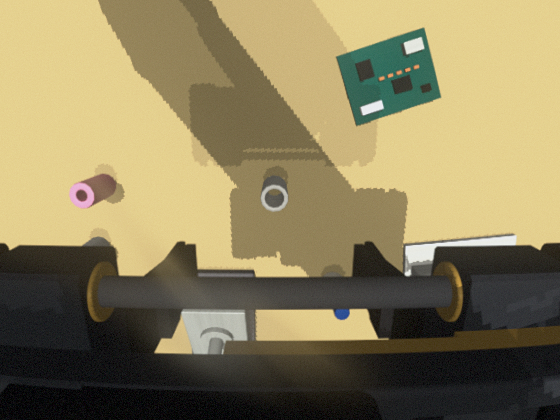

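The wrist view shows sleeve B with its bore at (197,274), matching the estimates. Its position is about (0.446, 0.126).

```bash
python3 -m handwheel '[-0.03,-0.02,0.2,0,0,-0.09,0.2,0,0,0.3,0,0,0,0.2,0,0,0.3,0,0,0,0.2,0,0,0,0,0,0,0.2]'; python3 -c "
from h import *
go([.446,.126,.032])"
```

```text
time_s: 2.8
ee_pos: [0.441, 0.1324, 0.1449]
ee_rot: [-0.429, -3.107, 0.005]
force: [-0.7, -0.1, 0.3]
gripper_width: 0.053
grasp_force: 0.0
t 2.8 pos [0.441  0.1324 0.1449] grasp [0.441  0.1323 0.1389] F [-0.7282 -0.1495  0.2797] w 0.05299215305835854 q [-0.6963  0.0554  0.316   2.0178 -0.0192  1.0768  0.9251]
turn [-0.0375 -0.0428  0.1086] shift in present axes [-0.0697 -0.0437  1.0686] after turn [-0.0656 -0.047   1.0687]
```

```bash
python3 -m handwheel '[-0.07,-0.05,0.3,0,0,0.1,0.2,0,0,0.2,0,0,0,0.2,0,0,0,0,0,0,0.2,0,0,0,0,0,0,0.2]'; python3 -c "
from h import *
go([.446,.126,.032])"
```

```text
time_s: 3.2
ee_pos: [0.4492, 0.1262, 0.0992]
ee_rot: [0.446, 3.109, 0.001]
force: [0.7, 0.2, 0.9]
gripper_width: 0.0523
grasp_force: 0.0
t 3.2 pos [0.4492 0.1262 0.0992] grasp [0.4492 0.1262 0.0932] F [0.6611 0.1894 0.9022] w 0.052336562065372697 q [-0.6789  0.1284  0.3271  2.0528 -0.0504  0.9667  0.9601]
turn [0.0084 0.0059 0.0002] shift in present axes [ 0.0308 -0.0114  0.6124] after turn [ 0.0305 -0.0109  0.6124]
```

```bash
python3 -m handwheel '[0.03,-0.01,0.2,0,0,0,0.2,0,0,0.2,0,0,0,0.2,0,0,0.21,0,0,0,0.2,0,0,0,0,0,0,0.2,0,0,0,0,0,0,0.2]'; python3 -c "
from h import *
go([.446,.126,.032])"
```

```text
time_s: 3.7
ee_pos: [0.4464, 0.1259, 0.0383]
ee_rot: [0.447, 3.109, 0.001]
force: [0.6, 0.4, 0.8]
gripper_width: 0.0525
grasp_force: 0.0
t 3.7 pos [0.4464 0.1259 0.0383] grasp [0.4464 0.1259 0.0323] F [0.5655 0.4005 0.7728] w 0.05247740704061304 q [-0.6656  0.2255  0.3183  2.1027 -0.0958  0.8253  0.9955]
turn [ 0.0108  0.0093 -0.0046] shift in present axes [0.0041 0.0002 0.003 ] after turn [0.0041 0.0002 0.003 ]
```

Close the gripper.

```bash
python3 -m handwheel '[0,0,0,0,0,0,-1,0,0,0,0,0,0,-1,0,0,0,0,0,0,-1,0,0,0,0,0,0,-1,0,0,0,0,0,0,-1]'; python3 -m handwheel '[0,0,-0.1,0,0,0,-1,0,0,-0.3,0,0,0,-1,0,0,-0.4,0,0,0,-1,0,0,-0.4,0,0,0,-1,0,0,0,0,0,0,-1]'; python3 -c "
from h import *
n=-Rt(.42)[:,2]; f=np.array([.5755,.0255,.0497]); print(f)
go(f+n*(.032+.065),.42)"
```

```text
time_s: 4.2
ee_pos: [0.4458, 0.1254, 0.0371]
ee_rot: [0.447, 3.109, 0.001]
force: [-0.8, 0.8, 3.5]
gripper_width: 0.0247
grasp_force: 30.0
time_s: 4.7
ee_pos: [0.4482, 0.126, 0.1623]
ee_rot: [0.447, 3.103, 0.008]
force: [0.8, -0.2, -0.8]
gripper_width: 0.0248
grasp_force: 30.0
[0.5755 0.0255 0.0497]
t 4.7 pos [0.4482 0.126  0.1623] grasp [0.4483 0.126  0.1563] F [ 0.8439 -0.243  -0.7545] w 0.024753659253173778 q [-0.6955  0.035   0.3324  1.9979 -0.014   1.1021  0.9274]
turn [ 0.0619  4.2612 -0.0007] shift in present axes [-1.9236 -0.6054  0.1935] after turn [-1.8323 -0.6068 -0.6153]
```

```bash
python3 -m handwheel '[0,0,-0.15,0,0.85,0,-1,0,0,-0.15,0,0.85,0,-1,0,0,-0.15,0,0.85,0,-1,0,0,-0.15,0,0.85,0,-1,0,0,0,0,0.85,0,-1]';  python3 -m handwheel '[-0.2,-0.12,0,0,0,0,-1,-0.3,-0.12,0,0,0,0,-1,-0.3,-0.12,0,0,0,0,-1,0,0,0,0,0,0,-1,0,0,0,0,0,0,-1]'; python3 -c "
from h import *
n=-Rt(.42)[:,2]; f=np.array([.5755,.0255,.0497]); print(f)
go(f+n*(.032+.065),.42)"
```

```text
time_s: 5.2
ee_pos: [0.454, 0.1231, 0.218]
ee_rot: [-0.387, -2.692, -0.086]
force: [0.4, -0.4, -0.7]
gripper_width: 0.0243
grasp_force: 30.0
time_s: 5.7
ee_pos: [0.5124, 0.0677, 0.1825]
ee_rot: [-0.389, -2.691, -0.083]
force: [-0.6, 0.5, 0.3]
gripper_width: 0.0247
grasp_force: 30.0
[0.5755 0.0255 0.0497]
t 5.7 pos [0.5124 0.0677 0.1825] grasp [0.5101 0.0684 0.1771] F [-0.5879  0.5339  0.3213] w 0.02468131996142602 q [-0.448   0.456   0.4383  1.5476 -0.3084  1.597   1.3312]
turn [-0.0013 -0.0619 -0.0203] shift in present axes [-1.2023 -0.2255 -0.1196] after turn [-1.2026 -0.2279 -0.1122]
```

```bash
python3 -m handwheel '[-0.2,-0.05,-0.11,0,0,0,-1,-0.4,-0.1,0,0,0,0,-1,-0.4,-0.07,0,0,-0.06,0,-1,-0.2,0,0,0,0,0,-1,0,0,0,0,0,0,-1]'; python3 -m handwheel '[0,0,0,0,0,0,-1]'; python3 - <<'E'
from h import *
n=-Rt(.42)[:,2]; f=np.array([.5755,.0255,.0497])
go(f+n*(.032+.065),.42)
for nm in ['scene','wrist']:
    c=manip.camera(nm); W=pts(c); np.savez(nm+'1.npz',W=W,p=c['pixels'])
    im=cv2.cvtColor(c['pixels'],cv2.COLOR_RGB2BGR)
    X=c['R']@f+c['t']; uv=np.array(c['mtx'])@(X/X[2]); print(nm,uv,X[2])
    u,v=map(int,uv[:2])
    cv2.imwrite('pics/%s1.png'%nm,im if nm=='wrist' else cv2.resize(im[max(v-110,0):v+60,u-110:u+110],None,fx=3.4,fy=3.4))
E
```

```text
time_s: 6.2
ee_pos: [0.6161, 0.0148, 0.1422]
ee_rot: [-0.389, -2.696, -0.082]
force: [-0.2, 0.1, -0.2]
gripper_width: 0.0248
grasp_force: 30.0
time_s: 6.3
ee_pos: [0.6153, 0.0158, 0.144]
ee_rot: [-0.387, -2.698, -0.083]
force: [0.1, -0.1, -0.6]
gripper_width: 0.0245
grasp_force: 30.0
t 6.3 pos [0.6153 0.0158 0.144 ] grasp [0.613  0.0165 0.1385] F [ 0.0657 -0.0532 -0.5836] w 0.02448367802661596 q [-0.3049  0.7124  0.4443  1.2596 -0.3604  1.65    1.437 ]
turn [0.0047 0.0052 0.0026] shift in present axes [-0.0106 -0.0189 -0.0019] after turn [-0.0106 -0.0189 -0.0019]
scene [307.6258 219.0765   1.    ] 0.9732188951814786
wrist [273.178  219.9722   1.    ] 0.2500443406715087
```

View pics/scene1.png

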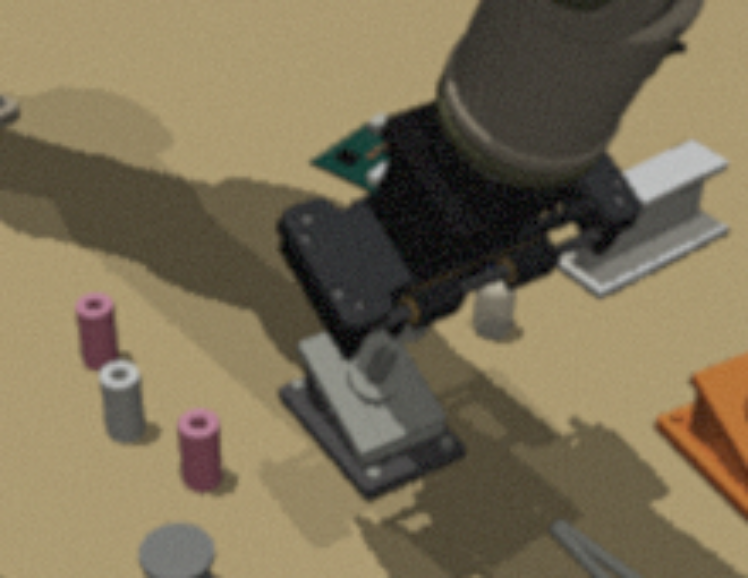

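View pics/wrist1.png

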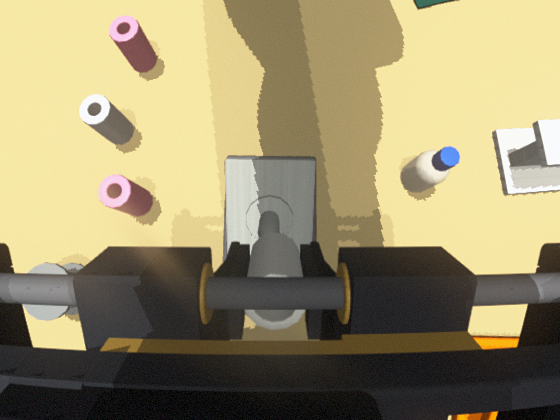

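The wrist view has the pin in line with the held sleeve: flange centre near (215,270), pin near column 269 and sleeve near column 274. I'll fit both cylinders in the tool frame to get the offset.

```bash
cat > off.py <<'E'
from h import *
from scipy.optimize import least_squares
def off(W):
    o=manip.get_obs(); R=Ro.from_rotvec(o['ee_rot']).as_matrix()
    P=((W-o['ee_pos'])@R)  # tool frame
    v,u=np.mgrid[:420,:560]; P=P[(v<300)&(u>215)&(u<330)]; P=P[~np.isnan(P[:,0])]
    near=P[(abs(P[:,1])<.013)&(abs(P[:,0])<.02)]
    print('hist z',np.histogram(near[:,2],bins=np.arange(.0,.13,.01)))
    def fit(Q,r):
        g=lambda a:np.hypot(Q[:,0]-a[0]-a[2]*(Q[:,2]-Q[:,2].mean()),Q[:,1]-a[1]-a[3]*(Q[:,2]-Q[:,2].mean()))-r
        s=least_squares(g,[0,0,0,0],loss='soft_l1',f_scale=.001); print(len(Q),'z',Q[:,2].min(),Q[:,2].max(),Q[:,2].mean(),'xy,slope',s.x,'rms',np.sqrt(np.mean(s.fun**2))); return s.x
    return P,near,fit
E
python3 - <<'E'
from off import *
W=np.load('wrist1.npz')['W']; P,near,fit=off(W)
S=near[(near[:,2]>.012)&(near[:,2]<.036)&(near[:,0]>-.0)]; fit(S,.013)
# flange at tool z ~ .006+.097=.103; pin shaft .075-.100
Q=near[(near[:,2]>.075)&(near[:,2]<.099)&(np.hypot(near[:,0],near[:,1])<.014)]; fit(Q,.007)
# plate plane in tool frame + edges
pl=P[(abs(P[:,2]-.109)<.012)&(abs(P[:,0])<.05)&(abs(P[:,1])<.045)]
fr=np.c_[pl[:,:2],np.ones(len(pl))]; k=np.linalg.lstsq(fr,pl[:,2],rcond=None)[0]
for _ in range(4):
    i=abs(fr@k-pl[:,2])<.003; k=np.linalg.lstsq(fr[i],pl[i,2],rcond=None)[0]
print('plane',k,i.sum(),pl[i].min(0),pl[i].max(0))
E
```

```text
hist z (array([540, 469, 376, 230,   0,   0,  53, 180,  94,  79, 957, 316]), array([0.  , 0.01, 0.02, 0.03, 0.04, 0.05, 0.06, 0.07, 0.08, 0.09, 0.1 ,
       0.11, 0.12]))
912 z 0.012037866292998045 0.035994565043359524 0.022905320587118073 xy,slope [-0.0007 -0.001  -0.0047 -0.0226] rms 0.0009261636104437268
230 z 0.07502828695806961 0.09896031715838877 0.08541313476718074 xy,slope [-0.0015 -0.0052  0.0081  0.0074] rms 0.000204032104438311
plane [ 0.0003 -0.0028  0.1102] 5692 [-0.0301 -0.0375  0.1073] [0.0411 0.0274 0.1132]
```

```bash
python3 -m handwheel '[-0.008,-0.04,0,0,0,0,-1,0,0,0.08,0,0,0,-1,0,0,0.08,0,0,0,-1,0,0,0,0,0,0,-1,0,0,0,0,0,0,-1]'; python3 - <<'E'
from off import *
go([0,0,0],.42)
c=manip.camera('wrist');W=pts(c); save(c,'w2.png'); P,near,fit=off(W)
S=near[(near[:,2]>.012)&(near[:,2]<.034)&(near[:,0]>-.0)]; fit(S,.013); S=S[abs(S[:,1])<.008]; fit(S,.013)
Q=near[(near[:,2]>.06)&(near[:,2]<.083)&(np.hypot(near[:,0],near[:,1])<.014)]; fit(Q,.007)
E
```

```text
time_s: 6.9
ee_pos: [0.6087, 0.0129, 0.1285]
ee_rot: [-0.388, -2.697, -0.083]
force: [-1.5, -0.2, -0.7]
gripper_width: 0.0246
grasp_force: 30.0
t 6.9 pos [0.6087 0.0129 0.1285] grasp [0.6064 0.0135 0.123 ] F [-1.4863 -0.2144 -0.6994] w 0.02461915754746533 q [-0.3061  0.7119  0.4431  1.2954 -0.3594  1.6167  1.4465]
turn [ 0.0023  0.0024 -0.0052] shift in present axes [ 4.7771 -1.8382  3.4788] after turn [ 4.7772 -1.8349  3.4804]
hist z (array([ 554,  454,  377,  238,    0,   64,  109,  100, 1007,  310,    0,
          0]), array([0.  , 0.01, 0.02, 0.03, 0.04, 0.05, 0.06, 0.07, 0.08, 0.09, 0.1 ,
       0.11, 0.12]))
859 z 0.012018344406686768 0.03398504883606641 0.022157613833909566 xy,slope [-0.0004 -0.0009 -0.0034 -0.0236] rms 0.0009456446181891806
542 z 0.012018344406686768 0.033983816477980426 0.022374866832353485 xy,slope [-0.0005 -0.0012  0.0034 -0.0078] rms 0.0002400741946817677
237 z 0.06006387066696186 0.08299563565391926 0.0711509521393211 xy,slope [ 0.0003 -0.0003 -0.0001  0.0018] rms 0.00019068392022630933
```

```bash
python3 -m handwheel '[0.007,0.007,0.05,0,0,0,-1,0,0,0.07,0,0,0,-1,0,0,0.07,0,0,0,-1,0,0,0.05,0,0,0,-1,0,0,0,0,0,0,-1]'; python3 - <<'E'
from off import *
go([0,0,0],.42)
c=manip.camera('wrist');W=pts(c); save(c,'w2.png'); P,near,fit=off(W)
S=near[(near[:,2]>.012)&(near[:,2]<.034)&(near[:,0]>-.0)&(abs(near[:,1])<.008)]; fit(S,.013)
Q=near[(near[:,2]>.044)&(near[:,2]<.061)&(np.hypot(near[:,0],near[:,1])<.014)]; fit(Q,.007)
E
```

```text
time_s: 7.45
ee_pos: [0.5986, 0.0164, 0.1062]
ee_rot: [-0.388, -2.696, -0.082]
force: [-0.7, -0.2, -0.7]
gripper_width: 0.0249
grasp_force: 30.0
t 7.45 pos [0.5986 0.0164 0.1062] grasp [0.5962 0.0171 0.1007] F [-0.6612 -0.2007 -0.7379] w 0.024861786024045877 q [-0.3159  0.7114  0.4376  1.3464 -0.3614  1.5679  1.4502]
turn [ 0.0003 -0.0051 -0.0075] shift in present axes [ 4.7671 -1.8441  3.2355] after turn [ 4.7701 -1.8404  3.2331]
hist z (array([ 557,  471,  379,  240,    0,   36, 1359,   41,    0,    0,    0,
          0]), array([0.  , 0.01, 0.02, 0.03, 0.04, 0.05, 0.06, 0.07, 0.08, 0.09, 0.1 ,
       0.11, 0.12]))
553 z 0.012005867149784603 0.03399919966499692 0.02222611770624871 xy,slope [-0.0005 -0.0012  0.0018 -0.    ] rms 0.00023952887921617534
44 z 0.05483270981158115 0.060973484425336795 0.05859551141934624 xy,slope [-0.0004 -0.0008 -0.0141  0.0752] rms 0.00019684934265675773
```

```bash
python3 -m handwheel '[0,0,0.05,0,0,0,-1,0,0,0.05,0,0,0,-1,0,0,0.05,0,0,0,-1,0,0,0.04,0,0,0,-1,0,0,0,0,0,0,-1]'; python3 -m handwheel '[0,0,0.01,0,0,0,-1,0,0,0.01,0,0,0,-1,0,0,0.0,0,0,0,-1]'; python3 - <<'E'
from off import *
go([0,0,0],.42)
c=manip.camera('wrist');W=pts(c); save(c,'w3.png'); P,near,fit=off(W)
pl=P[(abs(P[:,0])<.05)&(abs(P[:,1])<.045)&(P[:,2]>.035)]; print(np.histogram(pl[:,2],bins=np.arange(.035,.07,.002)))
E
```

```text
time_s: 8.0
ee_pos: [0.5913, 0.0186, 0.0891]
ee_rot: [-0.388, -2.697, -0.082]
force: [-0.3, -1.1, -0.1]
gripper_width: 0.0242
grasp_force: 30.0
time_s: 8.3
ee_pos: [0.5911, 0.0186, 0.0879]
ee_rot: [-0.388, -2.698, -0.083]
force: [-0.5, -0.3, 0.4]
gripper_width: 0.0244
grasp_force: 30.0
t 8.3 pos [0.5911 0.0186 0.0879] grasp [0.5888 0.0193 0.0824] F [-0.5211 -0.3353  0.3952] w 0.02435291258105152 q [-0.3222  0.7131  0.433   1.3848 -0.3641  1.5269  1.4544]
turn [ 0.0042  0.0109 -0.0067] shift in present axes [ 4.7755 -1.8451  3.0285] after turn [ 4.7735 -1.8406  3.0345]
hist z (array([ 538,  458,  369,  229, 1165,    8,    0,    0,    0,    0,    0,
          0]), array([0.  , 0.01, 0.02, 0.03, 0.04, 0.05, 0.06, 0.07, 0.08, 0.09, 0.1 ,
       0.11, 0.12]))
(array([  56,   22,    4,  470,  287,   86, 5038, 2151,   79,   63,   56,
          8,    0,    0,    0,    0,    0]), array([0.035, 0.037, 0.039, 0.041, 0.043, 0.045, 0.047, 0.049, 0.051,
       0.053, 0.055, 0.057, 0.059, 0.061, 0.063, 0.065, 0.067, 0.069]))
```

```bash
for i in 1; do python3 -m handwheel '[0,0,0.015,0,0,0,-1,0,0,0.01,0,0,0,-1,0,0,0.01,0,0,0,-1,0,0,0,0,0,0,-1]'; done;  python3 -m handwheel '[0,0,0.01,0,0,0,-1,0,0,0,0,0,0,-1]'; python3 -m handwheel '[0,0,0.01,0,0,0,-1,0,0,0,0,0,0,-1]'
```

```text
time_s: 8.75
ee_pos: [0.5896, 0.019, 0.0845]
ee_rot: [-0.388, -2.698, -0.083]
force: [0.4, -0.3, -0.8]
gripper_width: 0.0249
grasp_force: 30.0
time_s: 8.95
ee_pos: [0.5896, 0.0191, 0.0843]
ee_rot: [-0.388, -2.698, -0.083]
force: [0.2, -0.5, 3.4]
gripper_width: 0.0243
grasp_force: 30.0
time_s: 9.15
ee_pos: [0.5896, 0.0191, 0.0842]
ee_rot: [-0.388, -2.699, -0.083]
force: [1.4, -0.3, 9.4]
gripper_width: 0.0246
grasp_force: 30.0
```

It is home on the flange: the force rises and the foot is at z≈0.0495. Sleeve B fits, so I'll withdraw it and take it to the ledge.

```bash
python3 -m handwheel '[0,0,0,0,0,0,-1,0,0,0,0,0,0,-1,0,0,-0.05,0,0,0,-1,0,0,-0.1,0,0,0,-1,0,0,-0.15,0,0,0,-1]'; python3 -m handwheel '[0,0,-0.2,0,0,0,-1,0,0,-0.3,0,0,0,-1,0,0,-0.2,0,-0.8,0,-1,0,0,-0.1,0,-0.8,0,-1,0,0,0,0,-0.8,0,-1]'; python3 -m handwheel '[0,0,0,0,-0.8,0,-1,0,0,0,0,-0.8,0,-1,0,0,0,0,-0.2,0,-1,0,0,0,0,0,0,-1]'; python3 - <<'E'
from h import *
go([.592,.303,.19],0)
E
```

```text
time_s: 9.65
ee_pos: [0.6005, 0.0159, 0.1106]
ee_rot: [-0.388, -2.697, -0.082]
force: [0.1, -0.0, -0.3]
gripper_width: 0.0249
grasp_force: 30.0
time_s: 10.15
ee_pos: [0.633, 0.006, 0.1865]
ee_rot: [-0.424, -2.941, -0.038]
force: [-0.7, 0.1, -0.1]
gripper_width: 0.0246
grasp_force: 30.0
time_s: 10.55
ee_pos: [0.6311, 0.0072, 0.1847]
ee_rot: [0.447, 3.109, 0.001]
force: [-0.1, 1.6, 0.0]
gripper_width: 0.0246
grasp_force: 30.0
t 10.55 pos [0.6311 0.0072 0.1847] grasp [0.6311 0.0072 0.1787] F [-0.1356  1.5984  0.0055] w 0.024632037400000785 q [-0.4748  0.4116  0.5109  1.5515 -0.2096  1.2322  1.3556]
turn [ 0.0094  0.0079 -0.0036] shift in present axes [ 1.208   2.7283 -0.111 ] after turn [ 1.2071  2.7287 -0.1126]
```

```bash
python3 -m handwheel '[0.15,0.35,-0.1,0,0,0,-1,0.2,0.45,0,0,0,0,-1,0.2,0.45,0,0,0,0,-1,0.2,0.45,0,0,0,0,-1,0.2,0.45,0,0,0,0,-1]';python3 -m handwheel '[0.15,0.35,0,0,0,0,-1,0.1,0.2,0,0,0,0,-1,0,0,0,0,0,0,-1,0,0,0,0,0,0,-1]'; python3 - <<'E'
from h import *
go([.592,.303,.12],0)
c=manip.camera('wrist');W=pts(c); save(c,'w4.png'); p=W.reshape(-1,3); p=p[~np.isnan(p[:,0])]
q=p[(abs(p[:,2]-.06)<.006)&(abs(p[:,0]-.59)<.08)&(abs(p[:,1]-.3)<.1)]; print(len(q),q.mean(0),cv2.minAreaRect(q[:,:2].astype(np.float32)))
E
```

```text
time_s: 11.05
ee_pos: [0.6007, 0.2415, 0.1937]
ee_rot: [-0.449, -3.109, 0.001]
force: [1.2, -0.4, 0.4]
gripper_width: 0.0247
grasp_force: 30.0
time_s: 11.45
ee_pos: [0.5926, 0.2994, 0.1932]
ee_rot: [-0.447, -3.109, 0.003]
force: [-0.6, -1.1, -0.6]
gripper_width: 0.025
grasp_force: 30.0
t 11.45 pos [0.5926 0.2994 0.1932] grasp [0.5926 0.2994 0.1872] F [-0.5793 -1.0599 -0.6107] w 0.024979442708141994 q [-0.8327  0.4672  0.4086  1.4381 -0.1868  1.276   0.8763]
turn [-0.0173 -0.0003 -0.0073] shift in present axes [0.0156 0.0343 0.6715] after turn [0.0156 0.0331 0.6715]
7276 [0.5897 0.3017 0.0589] ((0.5904600024223328, 0.3011236786842346), (0.13000673055648804, 0.036674994975328445), 78.31815338134766)
```

View pics/w4.png

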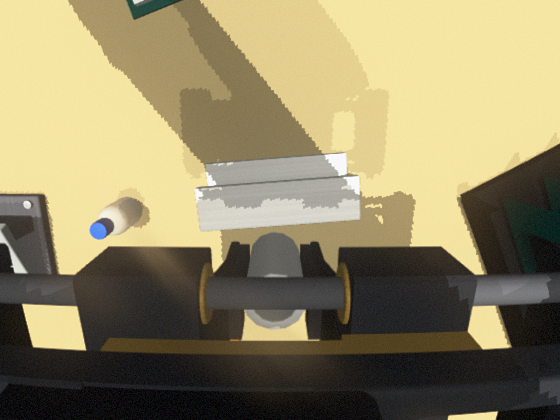

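```bash
python3 -m handwheel '[0.02,0.015,0.2,0,0,0,-1,0,0,0.3,0,0,0,-1,0,0,0.25,0,0,0,-1,0,0,0.13,0,0,0,-1,0,0,0,0,0,0,-1]'; python3 -m handwheel '[0,0,0.02,0,0,0,-1,0,0,0,0,0,0,-1,0,0,0,0,0,0,-1]'; python3 -c "
from h import *
go([.591,.3015,.092],0)"
```

```text
time_s: 12.0
ee_pos: [0.5904, 0.2999, 0.1039]
ee_rot: [-0.45, -3.108, 0.004]
force: [-0.6, -0.2, -0.5]
gripper_width: 0.0246
grasp_force: 30.0
time_s: 12.3
ee_pos: [0.5913, 0.3019, 0.1048]
ee_rot: [0.447, 3.107, 0.002]
force: [-1.0, -0.2, 0.6]
gripper_width: 0.0247
grasp_force: 30.0
t 12.3 pos [0.5913 0.3019 0.1048] grasp [0.5913 0.3019 0.0988] F [-0.9725 -0.1531  0.6145] w 0.024732737139469115 q [-0.8231  0.5405  0.3853  1.5286 -0.2169  1.1124  0.8932]
turn [ 0.0142  0.0207 -0.0087] shift in present axes [ 0.0021 -0.005   0.0681] after turn [ 0.002  -0.0049  0.0681]
```

```bash
python3 -m handwheel '[0,0,0.03,0,0,0,-1,0,0,0.02,0,0,0,-1,0,0,0,0,0,0,-1,0,0,0,0,0,0,-1]'; python3 -m handwheel '[0,0,0.01,0,0,0,-1,0,0,0,0,0,0,-1]'; python3 -m handwheel '[0,0,0.01,0,0,0,-1,0,0,0,0,0,0,-1]'
```

```text
time_s: 12.7
ee_pos: [0.5906, 0.3017, 0.0985]
ee_rot: [0.447, 3.109, -0.0]
force: [-0.2, 0.8, -1.1]
gripper_width: 0.0246
grasp_force: 30.0
time_s: 12.9
ee_pos: [0.5907, 0.3017, 0.0975]
ee_rot: [0.447, 3.109, -0.0]
force: [-0.1, -0.0, 0.1]
gripper_width: 0.0244
grasp_force: 30.0
time_s: 13.1
ee_pos: [0.5908, 0.3017, 0.0972]
ee_rot: [0.447, 3.108, 0.0]
force: [-2.2, -1.1, 4.7]
gripper_width: 0.0247
grasp_force: 30.0
```

Contact with the ledge. Open partway and lift.

```bash
python3 -m handwheel '[0,0,-0.005,0,0,0,-1,0,0,0,0,0,0,0.1,0,0,0,0,0,0,0.2,0,0,0,0,0,0,0.2,0,0,0,0,0,0,0.2]'; python3 -m handwheel '[0,0,-0.1,0,0,0,0.2,0,0,-0.2,0,0,0,0.2,0,0,-0.3,0,0,0,0.2,0,0,-0.3,0,0,0,0.2,0,0,-0.1,0,0,0,0.2]'; python3 - <<'E'
from h import *
go([.456,-.081,.19],0)
for nm in ['scene','wrist']:
    c=manip.camera(nm);W=pts(c); p=W.reshape(-1,3); p=p[~np.isnan(p[:,0])]
    save(c,nm+'5.png')
    q=p[(np.hypot(p[:,0]-.591,p[:,1]-.3015)<.03)&(p[:,2]>.103)&(p[:,2]<.12)]; print(len(q),q.mean(0) if len(q) else 0,cv2.minEnclosingCircle(q[:,:2].astype(np.float32)))
E
```

```text
time_s: 13.6
ee_pos: [0.5907, 0.3017, 0.097]
ee_rot: [0.447, 3.109, -0.0]
force: [0.3, 0.4, -0.1]
gripper_width: 0.0478
grasp_force: 0.0
time_s: 14.1
ee_pos: [0.592, 0.3021, 0.2014]
ee_rot: [0.447, 3.105, 0.005]
force: [0.8, 0.2, 0.5]
gripper_width: 0.0522
grasp_force: 0.0
t 14.1 pos [0.592  0.3021 0.2014] grasp [0.592  0.3021 0.1954] F [0.8036 0.185  0.5133] w 0.05218146067524706 q [-0.838   0.4579  0.4101  1.433  -0.1847  1.2826  0.8705]
turn [ 0.0403  0.045  -0.0108] shift in present axes [ 0.2239 -4.0596  0.037 ] after turn [ 0.228  -4.0591  0.0544]
67 [0.591  0.3006 0.1073] ((0.5900239944458008, 0.30201321840286255), 0.013834928162395954)
693 [0.5896 0.301  0.1081] ((0.5901924967765808, 0.30075371265411377), 0.013122787699103355)
```

Sleeve B stands centred on the ledge. Next is sleeve A.

```bash
python3 -m handwheel '[0,-0.35,0,0,0,0,0.2,0.025,-0.45,0,0,0,0,0.2,0.025,-0.45,0,0,0,0,0.2,0.025,-0.45,0,0,0,0,0.2,0.025,-0.45,0,0,0,0,0.2]';python3 -m handwheel '[0.025,-0.45,0,0,0,0,0.2,0.025,-0.45,0,0,0,0,0.2,0.025,-0.45,0,0,0,0,0.2,0.025,-0.35,0,0,0,0,0.2,0.025,-0.2,0,0,0,0,0.2]';python3 -m handwheel '[0,0,0,0,0,0,0.2,0,0,0,0,0,0,0.2]'; python3 - <<'E'
from h import *
c=manip.camera('wrist');W=pts(c); p=W.reshape(-1,3); p=p[~np.isnan(p[:,0])]; save(c,'w6.png')
q=p[(np.hypot(p[:,0]-.455,p[:,1]+.081)<.03)&(p[:,2]>.045)&(p[:,2]<.056)]; cc=cv2.minEnclosingCircle(q[:,:2].astype(np.float32)); print(len(q),cc)
go([.456,-.081,.032],0)
go([*cc[0],.032],0)
E
```

```text
time_s: 14.7
ee_pos: [0.5189, 0.0966, 0.1956]
ee_rot: [-0.447, -3.109, 0.002]
force: [0.8, -1.2, 1.0]
gripper_width: 0.052
grasp_force: 0.0
time_s: 15.2
ee_pos: [0.453, -0.0832, 0.196]
ee_rot: [-0.452, -3.108, 0.0]
force: [0.2, 0.7, 0.5]
gripper_width: 0.0523
grasp_force: 0.0
time_s: 15.4
ee_pos: [0.4546, -0.0801, 0.1964]
ee_rot: [0.448, 3.109, 0.0]
force: [0.1, 0.3, -0.7]
gripper_width: 0.0523
grasp_force: 0.0
609 ((0.4531923532485962, -0.0832332894206047), 0.012950053438544273)
t 15.45 pos [ 0.4548 -0.0795  0.1964] grasp [ 0.4548 -0.0795  0.1904] F [-0.152   0.1389 -0.1692] w 0.0519642157127171 q [-0.5562 -0.0219  0.632   1.9714  0.0141  1.1877  1.3564]
turn [-0.0007  0.0023  0.0022] shift in present axes [-0.0149 -0.0109  1.5843] after turn [-0.0152 -0.011   1.5843]
t 15.45 pos [ 0.4548 -0.0795  0.1964] grasp [ 0.4548 -0.0795  0.1904] F [-0.152   0.1389 -0.1692] w 0.0519642157127171 q [-0.5562 -0.0219  0.632   1.9714  0.0141  1.1877  1.3564]
turn [-0.0007  0.0023  0.0022] shift in present axes [ 0.0058 -0.0402  1.5843] after turn [ 0.0054 -0.0403  1.5843]
```

```bash
python3 -m handwheel '[0,-0.03,0.3,0,0,0,0.2,0,0,0.45,0,0,0,0.2,0,0,0.4,0,0,0,0.2,0,0,0.25,0,0,0,0.2,0,0,0,0,0,0,0.2]'; python3 -m handwheel '[0,0,0,0,0,0,0.2,0,0,0,0,0,0,0.2]'; python3 -c "
from h import *
go([.4538,-.082,.032])"
```

```text
time_s: 15.95
ee_pos: [0.4519, -0.0823, 0.0538]
ee_rot: [-0.444, -3.105, 0.004]
force: [-0.1, 0.1, 0.7]
gripper_width: 0.0522
grasp_force: 0.0
time_s: 16.15
ee_pos: [0.4554, -0.083, 0.0584]
ee_rot: [0.446, 3.107, 0.001]
force: [0.5, 0.2, -0.4]
gripper_width: 0.0523
grasp_force: 0.0
t 16.15 pos [ 0.4554 -0.083   0.0584] grasp [ 0.4554 -0.083   0.0524] F [ 0.5401  0.1584 -0.3596] w 0.052320835657795786 q [-0.507   0.2083  0.6425  2.1072 -0.1633  0.8703  1.5162]
turn [ 0.0089  0.029  -0.0002] shift in present axes [0.0185 0.0053 0.2037] after turn [0.0179 0.0054 0.2037]
```

```bash
python3 -m handwheel '[0.015,0.005,0.1,0,0,0,0.2,0,0,0.1,0,0,0,0.2,0,0,0,0,0,0,0.2,0,0,0,0,0,0,0.2]'; python3 -m handwheel '[0,0,0,0,0,0,-1,0,0,0,0,0,0,-1,0,0,0,0,0,0,-1,0,0,0,0,0,0,-1,0,0,0,0,0,0,-1]'; python3 -m handwheel '[0,0,-0.1,0,0,0,-1,0,0,-0.3,0,0,0,-1,0,0,-0.4,0,0,0,-1,0,0,-0.4,0,0,0,-1,0,0,-0.1,0,0,0,-1]'; python3 -m handwheel '[0,0,-0.15,0,0.85,0,-1,0,0,-0.15,0,0.85,0,-1,0,0,-0.15,0,0.85,0,-1,0,0,-0.1,0,0.85,0,-1,0,0,0,0,0.8,0,-1]'; python3 - <<'E'
from h import *
n=-Rt(.42)[:,2]; f=np.array([.5896,.0191,.0843])-n*.0378; print(f)
go(f+n*(.032+.052),.42)
E
```

```text
time_s: 16.55
ee_pos: [0.4527, -0.0826, 0.0368]
ee_rot: [0.448, 3.109, -0.0]
force: [0.6, -0.3, 0.6]
gripper_width: 0.0522
grasp_force: 0.0
time_s: 17.05
ee_pos: [0.453, -0.0825, 0.0371]
ee_rot: [0.447, 3.108, 0.0]
force: [-1.0, -0.3, 0.7]
gripper_width: 0.0247
grasp_force: 30.3
time_s: 17.55
ee_pos: [0.4546, -0.083, 0.1714]
ee_rot: [0.448, 3.103, 0.003]
force: [0.7, 0.3, -1.2]
gripper_width: 0.0247
grasp_force: 30.5
time_s: 18.05
ee_pos: [0.4596, -0.0843, 0.2226]
ee_rot: [-0.387, -2.697, -0.083]
force: [-0.3, 0.2, -1.0]
gripper_width: 0.0251
grasp_force: 30.5
[0.5748 0.0234 0.0498]
t 18.05 pos [ 0.4596 -0.0843  0.2226] grasp [ 0.4573 -0.0836  0.2171] F [-0.2634  0.2117 -0.9523] w 0.025054189677076677 q [-0.4354  0.3658  0.7097  1.634  -0.234   1.6549  1.6078]
turn [ 0.0068 -0.0052 -0.0028] shift in present axes [-1.4372  1.3583  0.3508] after turn [-1.4374  1.3581  0.3506]
```

```bash
python3 -m handwheel '[-0.2,0.2,0,0,0,0,-1,-0.3,0.3,0,0,0,0,-1,-0.35,0.3,0,0,0,0,-1,-0.35,0.3,0,0,0,0,-1,-0.24,0.26,0,0,0,0,-1]'; python3 -m handwheel '[0,0,0.1,0,0,0,-1,0,0,0.1,0,0,0,-1,0,0,0.1,0,0,0,-1,0,0,0,0,0,0,-1,0,0,0,0,0,0,-1]'; python3 - <<'E'
from off import *
n=-Rt(.42)[:,2]; f=np.array([.5748,.0234,.0498])
go(f+n*(.032+.05),.42)
c=manip.camera('wrist');W=pts(c); save(c,'w7.png'); P,near,fit=off(W)
S=near[(near[:,2]>.012)&(near[:,2]<.034)&(near[:,0]>-.0)&(abs(near[:,1])<.008)]; fit(S,.013)
Q=near[(near[:,2]>.065)&(near[:,2]<.09)&(np.hypot(near[:,0],near[:,1])<.014)]; fit(Q,.007)
E
```

```text
time_s: 18.55
ee_pos: [0.6245, 0.0105, 0.1609]
ee_rot: [-0.387, -2.696, -0.082]
force: [0.6, -0.5, -0.1]
gripper_width: 0.0246
grasp_force: 30.5
time_s: 19.05
ee_pos: [0.6112, 0.0122, 0.1362]
ee_rot: [-0.389, -2.698, -0.083]
force: [-0.4, 0.1, -0.6]
gripper_width: 0.025
grasp_force: 30.5
t 19.05 pos [0.6112 0.0122 0.1362] grasp [0.6089 0.0129 0.1307] F [-0.3575  0.0771 -0.6239] w 0.024963709956734387 q [-0.3978  0.746   0.6066  1.2879 -0.4495  1.6518  1.5088]
turn [ 0.0105  0.0128 -0.0126] shift in present axes [-0.0039  0.0048  0.064 ] after turn [-0.004   0.0049  0.064 ]
hist z (array([ 542,  476,  379,  224,    0,    6,  192,  103,   88, 1007,  328,
          0]), array([0.  , 0.01, 0.02, 0.03, 0.04, 0.05, 0.06, 0.07, 0.08, 0.09, 0.1 ,
       0.11, 0.12]))
550 z 0.012026575845078288 0.033972083203483355 0.022422037515612735 xy,slope [-0.0015 -0.0013  0.0032 -0.0036] rms 0.0002435731380860979
286 z 0.06500489873301084 0.08991373554843829 0.07532211293389982 xy,slope [-0.0005 -0.0005  0.0208  0.0023] rms 0.00030468748859992153
```

```bash
python3 -m handwheel '[0.01,0.008,0.04,0,0,0,-1,0,0,0.04,0,0,0,-1,0,0,0.05,0,0,0,-1,0,0,0,0,0,0,-1,0,0,0,0,0,0,-1]'; python3 - <<'E'
from off import *
n=-Rt(.42)[:,2]; f=np.array([.5748,.0234,.0498])
go(f+n*(.032+.032),.42)
c=manip.camera('wrist');W=pts(c); save(c,'w8.png'); P,near,fit=off(W)
S=near[(near[:,2]>.012)&(near[:,2]<.034)&(near[:,0]>-.0)&(abs(near[:,1])<.008)]; fit(S,.013)
Q=near[(near[:,2]>.056)&(near[:,2]<.077)&(np.hypot(near[:,0],near[:,1])<.014)]; fit(Q,.007)
E
```

```text
time_s: 19.6
ee_pos: [0.6058, 0.0151, 0.1238]
ee_rot: [-0.388, -2.698, -0.082]
force: [-0.8, 0.6, 0.3]
gripper_width: 0.0248
grasp_force: 30.5
t 19.6 pos [0.6058 0.0151 0.1238] grasp [0.6035 0.0158 0.1184] F [-0.7943  0.5749  0.2844] w 0.024772475197333214 q [-0.4064  0.7457  0.6032  1.3165 -0.4506  1.6255  1.5107]
turn [ 0.0025  0.007  -0.0072] shift in present axes [-0.009  -0.0078  0.1069] after turn [-0.0091 -0.0077  0.1069]
hist z (array([ 534,  464,  383,  219,    0,   68,  110,  107, 1357,    0,    0,
          0]), array([0.  , 0.01, 0.02, 0.03, 0.04, 0.05, 0.06, 0.07, 0.08, 0.09, 0.1 ,
       0.11, 0.12]))
553 z 0.012035602423217355 0.03399972262023069 0.02238273156734706 xy,slope [-0.0016 -0.0012  0.0006  0.0095] rms 0.00023410956583834724
227 z 0.05605670600439496 0.07697047915060352 0.06616170430460777 xy,slope [-0.0011 -0.0016 -0.0002  0.0016] rms 0.00019281538822242823
```

```bash
python3 -m handwheel '[0.005,-0.004,0.03,0,0,0,-1,0,0,0.03,0,0,0,-1,0,0,0.02,0,0,0,-1,0,0,0,0,0,0,-1,0,0,0,0,0,0,-1]'; python3 -m handwheel '[0,0,0.01,0,0,0,-1,0,0,0,0,0,0,-1]';python3 -m handwheel '[0,0,0.01,0,0,0,-1,0,0,0,0,0,0,-1]'; python3 -m handwheel '[0,0,0.01,0,0,0,-1,0,0,0,0,0,0,-1]'
```

```text
time_s: 20.15
ee_pos: [0.6022, 0.0158, 0.1168]
ee_rot: [-0.388, -2.698, -0.083]
force: [0.2, -0.0, 0.4]
gripper_width: 0.025
grasp_force: 30.5
time_s: 20.35
ee_pos: [0.6018, 0.0159, 0.1159]
ee_rot: [-0.388, -2.698, -0.083]
force: [0.5, -0.3, -1.4]
gripper_width: 0.0252
grasp_force: 30.5
time_s: 20.55
ee_pos: [0.6014, 0.016, 0.1149]
ee_rot: [-0.388, -2.698, -0.083]
force: [0.5, -0.3, -1.5]
gripper_width: 0.0248
grasp_force: 30.5
time_s: 20.75
ee_pos: [0.601, 0.0161, 0.1141]
ee_rot: [-0.388, -2.698, -0.083]
force: [0.0, 0.2, 0.3]
gripper_width: 0.0247
grasp_force: 30.5
```

```bash
python3 -m handwheel '[0,0,0.01,0,0,0,-1,0,0,0,0,0,0,-1]';python3 -m handwheel '[0,0,0.01,0,0,0,-1,0,0,0,0,0,0,-1]'
```

```text
time_s: 20.95
ee_pos: [0.6009, 0.0161, 0.1135]
ee_rot: [-0.388, -2.698, -0.083]
force: [1.5, 0.0, 2.6]
gripper_width: 0.0247
grasp_force: 30.3
time_s: 21.15
ee_pos: [0.6007, 0.0161, 0.1131]
ee_rot: [-0.388, -2.699, -0.083]
force: [1.4, -0.5, 5.1]
gripper_width: 0.0246
grasp_force: 30.0
```

```bash
python3 -m handwheel '[0,0,0.01,0,0,0,-1,0,0,0,0,0,0,-1,0,0,0,0,0,0,-1]'; python3 -m handwheel '[0,0,0.005,0,0,0,-1,0,0,0,0,0,0,-1,0,0,0,0,0,0,-1]'
```

```text
time_s: 21.45
ee_pos: [0.6007, 0.0161, 0.1128]
ee_rot: [-0.388, -2.7, -0.083]
force: [1.9, -0.8, 10.5]
gripper_width: 0.0252
grasp_force: 30.0
time_s: 21.75
ee_pos: [0.6007, 0.0161, 0.1128]
ee_rot: [-0.388, -2.701, -0.083]
force: [2.5, -1.2, 13.7]
gripper_width: 0.0249
grasp_force: 30.0
```

Firmly stopped by the taper, about 31 mm above the flange at 14 N, so sleeve A does not fit. Next it goes to the tray.

```bash
python3 -m handwheel '[0,0,-0.05,0,0,0,-1,0,0,-0.1,0,0,0,-1,0,0,-0.2,0,0,0,-1,0,0,-0.3,0,0,0,-1,0,0,-0.1,0,-0.8,0,-1]'; python3 -m handwheel '[0,0,0,0,-0.8,0,-1,0,0,0,0,-0.8,0,-1,0,0,0,0,-0.8,0,-1,0,0,0,0,-0.8,0,-1,0,0,0,0,-0.2,0,-1]'; python3 - <<'E'
from h import *
go([.561,-.2935,.17],0)
E
```

```text
time_s: 22.25
ee_pos: [0.6306, 0.0067, 0.1805]
ee_rot: [-0.401, -2.778, -0.067]
force: [0.5, 0.4, -0.4]
gripper_width: 0.0249
grasp_force: 30.5
time_s: 22.75
ee_pos: [0.6284, 0.0085, 0.1801]
ee_rot: [0.446, 3.107, 0.002]
force: [0.0, -0.8, -1.3]
gripper_width: 0.0246
grasp_force: 30.5
t 22.75 pos [0.6284 0.0085 0.1801] grasp [0.6284 0.0085 0.1741] F [ 0.045  -0.806  -1.3302] w 0.024649151465071854 q [-0.6195  0.4464  0.705   1.5736 -0.3021  1.2302  1.4237]
turn [ 0.0135  0.0268 -0.001 ] shift in present axes [-0.2024 -3.0882  0.0378] after turn [-0.2022 -3.0882  0.0414]
```

```bash
python3 -m handwheel '[0,-0.3,0,0,0,0,-1,-0.03,-0.45,0,0,0,0,-1,-0.03,-0.45,0,0,0,0,-1,-0.03,-0.45,0,0,0,0,-1,-0.03,-0.45,0,0,0,0,-1]'; python3 -m handwheel '[-0.03,-0.45,0,0,0,0,-1,-0.03,-0.35,0,0,0,0,-1,-0.02,-0.19,0,0,0,0,-1,0,0,0.2,0,0,0,-1,0,0,0,0,0,0,-1]'; python3 - <<'E'
from h import *
go([.561,-.2935,.036],0)
E
```

```text
time_s: 23.25
ee_pos: [0.5808, -0.1986, 0.1797]
ee_rot: [-0.447, -3.109, -0.001]
force: [0.2, 0.7, -0.6]
gripper_width: 0.0246
grasp_force: 30.5
time_s: 23.75
ee_pos: [0.5598, -0.2944, 0.1573]
ee_rot: [-0.449, -3.106, -0.002]
force: [0.1, 0.0, -2.2]
gripper_width: 0.0253
grasp_force: 30.5
t 23.75 pos [ 0.5598 -0.2944  0.1573] grasp [ 0.5598 -0.2944  0.1513] F [ 0.0561  0.0067 -2.186 ] w 0.025311194102911685 q [-0.1554  0.5021  0.7648  1.5823 -0.3639  1.2092  1.9627]
turn [ 0.0066 -0.0385 -0.0228] shift in present axes [-0.0131  0.0111  1.153 ] after turn [-0.0087  0.0118  1.153 ]
```

```bash
python3 -m handwheel '[0,0,0.3,0,0,0,-1,0,0,0.4,0,0,0,-1,0,0,0.3,0,0,0,-1,0,0,0,0,0,0,-1,0,0,0,0,0,0,-1]'; python3 -m handwheel '[0,0,0.04,0,0,0,-1,0,0,0.04,0,0,0,-1,0,0,0.0,0,0,0,-1,0,0,0,0,0,0,-1]'; python3 -m handwheel '[0,0,0.02,0,0,0,-1,0,0,0.0,0,0,0,-1]'
```

```text
time_s: 24.25
ee_pos: [0.5617, -0.2941, 0.0604]
ee_rot: [0.446, 3.109, 0.0]
force: [0.8, -0.4, -0.3]
gripper_width: 0.0252
grasp_force: 30.5
time_s: 24.65
ee_pos: [0.5614, -0.2943, 0.0519]
ee_rot: [0.447, 3.108, -0.0]
force: [-0.1, -0.4, 0.1]
gripper_width: 0.025
grasp_force: 30.5
time_s: 24.85
ee_pos: [0.5611, -0.2942, 0.0493]
ee_rot: [0.447, 3.109, 0.0]
force: [-0.2, 0.9, 0.3]
gripper_width: 0.0251
grasp_force: 30.5
```

```bash
python3 -m handwheel '[0,0,0.03,0,0,0,-1,0,0,0.03,0,0,0,-1,0,0,0.0,0,0,0,-1,0,0,0,0,0,0,-1]'; python3 -m handwheel '[0,0,0.01,0,0,0,-1,0,0,0.0,0,0,0,-1]'; python3 -m handwheel '[0,0,0.01,0,0,0,-1,0,0,0.0,0,0,0,-1]'
```

```text
time_s: 25.25
ee_pos: [0.5611, -0.2942, 0.0433]
ee_rot: [0.447, 3.109, -0.0]
force: [0.2, -0.7, -0.3]
gripper_width: 0.025
grasp_force: 30.5
time_s: 25.45
ee_pos: [0.5612, -0.2942, 0.0424]
ee_rot: [0.447, 3.109, -0.0]
force: [-0.1, 0.4, -0.6]
gripper_width: 0.0248
grasp_force: 30.5
time_s: 25.65
ee_pos: [0.5611, -0.2942, 0.0413]
ee_rot: [0.447, 3.109, 0.0]
force: [0.2, -0.9, -0.8]
gripper_width: 0.0245
grasp_force: 30.5
```

```bash
python3 -m handwheel '[0,0,0.007,0,0,0,-1,0,0,0,0,0,0,-1,0,0,0,0,0,0,0.1,0,0,0,0,0,0,0.2,0,0,0,0,0,0,0.2]'; python3 -m handwheel '[0,0,0,0,0,0,0.2,0,0,-0.1,0,0,0,0.2,0,0,-0.2,0,0,0,0.2,0,0,-0.4,0,0,0,0.2,0,0,-0.4,0,0,0,0.2]'; python3 -m handwheel '[0,0,0,0,0,0,0.2,0,0,0,0,0,0,0.2]'; python3 - <<'E'
from h import *
c=manip.camera('scene');save(c,'s9.png');W=pts(c); p=W.reshape(-1,3); p=p[~np.isnan(p[:,0])]
for x,y,z in [(.561,-.294,.054),(.591,.3015,.11)]:
    q=p[(np.hypot(p[:,0]-x,p[:,1]-y)<.03)&(abs(p[:,2]-z)<.005)]; print(len(q),q.mean(0) if len(q) else 0)
print(manip.get_obs()['ee_pos'],manip.get_obs()['time_s'])
E
```

```text
time_s: 26.15
ee_pos: [0.5612, -0.2942, 0.0406]
ee_rot: [0.447, 3.109, -0.0]
force: [1.0, -0.1, 0.5]
gripper_width: 0.0413
grasp_force: 0.0
time_s: 26.65
ee_pos: [0.5606, -0.2942, 0.1523]
ee_rot: [0.448, 3.109, -0.0]
force: [1.7, -0.5, 0.7]
gripper_width: 0.0523
grasp_force: 0.0
time_s: 26.85
ee_pos: [0.5616, -0.2945, 0.1522]
ee_rot: [0.447, 3.106, -0.0]
force: [-0.0, -0.3, -0.6]
gripper_width: 0.0519
grasp_force: 0.0
139 [ 0.5628 -0.2945  0.0536]
52 [0.5911 0.301  0.1085]
[ 0.561  -0.294   0.1509] 26.9
```

View pics/s9.png

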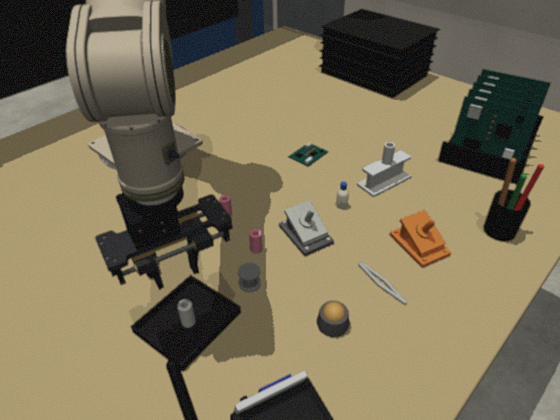

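The picture shows sleeve B upright on the ledge at (153,389) and sleeve A standing in the tray at (313,186). The bystanders are where they were and the gripper is clear.

```bash
python3 -c "
from bench import manip
print(manip.finish_job())"
```

```text
the job is handed in; nothing more can be done
None
```

Job handed in at about 27 s of the 66 s allowed: the sleeve that went home on the flange stands upright on the ledge, the one the taper stopped (about 14 N) stands in the tray, and nothing else appears to have moved in the last picture; no verdict was returned.

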